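# Refit the battery-bay cover and lock its quarter-turn stud

## Task

The data logger's battery bay stands open. Lift the cover with the orange knob off the top of the pile without dragging the two blank covers beneath it, and set it over the raised rim of the bay so that it sits flat on the deck. Then push its sprung knob fully in, turn it clockwise to the stop and let go, so that the knob stays locked down; leave the logger's cover on, and the blanks and other things where they lie.

Things in the scene. Friction and masses are not known exactly. Their poses are not given: they have to be found in the camera images.
- stud_grip (a point): Centre of the knob's orange wing, mid-cover, the place to grip and lift by. Wing: 12 mm thick along x (two flat faces), 34 mm long along y, 26 mm tall (13 mm above and below this point); z up. Below it a round orange collar, 42 mm across, 4 mm thick: fingertips may bear on it to push. With the knob out, the collar's underside is 17 mm above the cover's top, with the spring between.
- cover_center (a point): Centre, half-way up, of the grey cover with the knob: an upside-down pan, 70 mm along x, 110 mm along y, 14 mm high (walls 4 mm thick, 9 mm deep inside), about 0.2 kg. Starts level on top of the pile, across both blanks. A half turn makes no difference. With the knob out, stud_grip is 41 mm above this point and the wing lies along the cover's y.
- stud_push (a joint): How far the knob is pushed into the cover, m: 0 out, 0.016 fully in (stop). Spring: 3 N at 0, 9 N at 0.016. Guides resist turning while it is not in; forced round early it does not lock. On the seated cover its cross bar enters a slot in the bay; held in at least 0.0145 it turns freely; let go at the end of the turn, it springs back to 0.011 and stays locked. Let go earlier, it is not locked.
- stud_turn (a joint): Clockwise turn of the knob seen from above, relative to the cover, rad: 0 unlocked (wing along the cover's long side), 1.40 (80 degrees) at the stop, where it locks.
- bay (a point): Centre of the open battery bay, level with the deck (top) of the logger, a fixed white box 130 mm (x) by 170 mm (y), 60 mm high; z up. Round the bay an aluminium rim, 58 mm (x) by 98 mm (y) outside, rises 7 mm above the deck; the cover's walls drop round it with 2 mm to spare each side, its long side along y, either way round. Seated, the cover's centre is 7 mm above this point.
- blank_1_center (a point): Centre, half-way up, of a grey blank cover without a knob (same pan shape, 70 x 110 x 14 mm, 0.16 kg, long side along its y), one of the two that lie side by side beneath the studded cover on a blue mat, which is 2 mm thick and fixed.
- blank_2_center (a point): The same of the other blank cover.
- bung_center (a point): Centre, half-way up, of a loose red-brown rubber bung, 35 mm across, 28 mm high, on the bench: to be left alone.
- slide_box_center (a point): Centre, half-way up, of a loose dark blue slide box, 33 x 86 x 31 mm, long side along its y: to be left alone.

How it is judged:
By the outcome, as a careful person would: the job done as asked, in the order asked, and still so for the second after the job is handed in, with the robot touching nothing.
It also fails if it takes over 45 s, if anything falls off the work surface, if the arm or the gripper's body presses on something with over 40 N, if the wrist force passes 120 N, or if a joint passes its speed limit or range.

## Robot

A 6-joint arm with a two-finger parallel gripper is mounted at the origin on a cart in front of the work surface, level with it; the furniture and walls round the work are solid. World frame = base frame: x ahead of the robot, y to its left, z up, the work surface at z = 0. Lengths are in mm, angles in rad, forces in N, time in s.
With the tool pointing down it reaches from about 275 to 750 mm from the base axis. Payload 10.2 kg.
Tool frame: the origin (TCP) lies between the finger pads; the fingertips stand 17 mm ahead of it and the grasp point (between the pads) lies 2 mm behind it (tips_ahead is the distance from the TCP to the fingertips, in mm); z points along the fingers, y is the line along which they close (so a half turn about z gives the same grasp; the last joint's range is limited). The gripper opens to 85 mm and grips with 20 to 120 N. Pads are 22 mm wide; open, the fingers measure 114 mm over their backs; the gripper's body (76 mm by 85 mm) begins 54 mm behind the grasp point. The pads swing forward as they close: fully open they stand 13 mm farther back than shut.
Start: joints at [0.952, 0.313, 1.498, -0, 1.331, -0.223], TCP at [202.425, 484.412, 248.294] pointing down, gripper open.
Joint ranges: [-2.94, 2.94], [-0.97, 2.17], [0.19, 2.56], [-1.23, 4.37], [0.02, 3.11], [-2.88, 2.88]. Speed limits (rad/s): [2.39, 2.39, 3.01, 3.14, 3.14, 3.14].

## Interface

Orientations are given as a unit quaternion [w, x, y, z].
In Python, from rig import sense, capture, finish_job, boxes_of, tips_ahead gives the robot as it stands.
- The arm moves only by the tool drive_tool, never from a script. Its argument "commands" is text: rows parted by semicolons, each of 7 numbers parted by spaces: the shift along the world's x, y, z in units of 0.1 m (1.0 is 0.1 m), then the turn, a rotation vector about the world's x, y, z in units of pi/4 rad (1.0 is pi/4 rad), then the opening in per cent of the stroke, from 0 (shut) to 100 (fully open). A call has 1 to 20 rows; each row shifts and turns the commanded pose from where the row before left it; what a row does not reach is not made up. A row lasts 1/12 s, in which the tool goes at most 41.7 mm and 7.16 degrees, less where a joint would pass 70% of its speed; a pose out of reach is approached as far as the arm can. A call with a number of a shift or a turn outside -1 to 1 is refused whole. A call with a gripper value outside its range is refused whole. The fingers move at their own pace and stop on an object; "force" is the grip in N (left out, the last holds). Time passes only in rows, so rows that do not move let the fingers close. It gives the time, the measured TCP pose, the force, the opening and the grip force at its end, in the units of the state.
- sense(): the state, without advancing time (a new reading comes with each control period).
- capture(name): name is "scene" or "side" or "wrist"; returns a dict with "pixels" (420x560x3 uint8, blue, green, red), "fov_y" (degrees; the focal length in pixels is half the picture's height over the tangent of half this angle, whatever the lens; pixels are square), "cx", "cy" (the principal point, pixels), "k1" (the pictures are not rectified: a ray, as slopes to the right and down, at radius r is drawn at 1 + k1 r^2 times it, then the intrinsics apply), "position" and "attitude" of the camera in the world; the wrist camera has in their place "tool_from_camera" (4x4, takes a point from camera to tool coordinates, whose origin is the TCP and whose axes are the flange's). Camera axes: x right, y down, z forward; pixel columns grow to the right and rows downward; lengths in mm; the calibration is good to about 2 mm. A picture is of the moment at which its call begins: read the wrist's pose just before it. There is no depth.
- finish_job(): hands the job in; it is judged then, once.
Trained networks look in a picture, given as the dict that the camera call returned (one of the last four; its "shot" number tells which), for a name from the list of things; names that differ only in an ending like _2 or _b are one class to them, and where a whole thing is asked for, a point or a joint stands for the part that bears it (a point fixed in the world has none). Each returns a list of dicts, best first, with "confidence" (0 to 1); they miss things now and then, are a little off and sometimes report something else, mostly with a low value. They report only what shows in the picture. A call takes as long as a camera call.
- boxes_of(picture, name): "position" ([column, row] in pixels, amid what is visible of it).
The state is a dict: "time_s": time; "joints": joint angles; "dq": joint speeds; "tau": joint torques, N m; "eef_pos": TCP position; "ee_rot": TCP orientation; "force": force on the tool from outside, world axes, zero at the start; "wrist_torque": the same for the moment, N m; "grip_width": opening from 0.0 (shut) to 1.0 (fully open); "grip_force": force on a finger pad.
Only numpy, scipy, OpenCV 4.12 (cv2) and the standard library are available. Lean on these libraries where they do the work, as an engineer would, in place of code of your own. Each camera call takes 0.05 s, during which the arm holds its last target. There are 200 camera calls.

## Working session

There is one attempt and no reset: what is moved stays moved. The work goes in short steps, Python scripts to look and compute and a tool call to move; the robot and the scene stay as the last step left them, time stands still between calls to the robot, and variables do not carry over. Pictures are saved under pics/ and viewed, at most 10 in all, crops included, and the job is handed in when it is done.

Besides the shell and the picture viewer there is one more tool, called after "Emit:" as name(argument=value, ...) on one line, values as JSON. drive_tool: Moves the arm, as the interface text tells. Shifts and turns lie within -1 to 1; 1 stands for 0.1 m of shift or pi/4 rad of turn. Its arguments: {"type":"object","properties":{"commands":{"type":"string"},"force":{"type":"number"}},"required":["commands"]}

```bash
ls; mkdir -p pics; cat > h.py <<'E'
import numpy as np, cv2
from scipy.spatial.transform import Rotation as R
from rig import sense, capture, finish_job, boxes_of, tips_ahead
def pose(p,s=None):
    if 'tool_from_camera' in p:
        T=np.array(p['tool_from_camera']); q=s['ee_rot']; Rt=R.from_quat([q[1],q[2],q[3],q[0]]).as_matrix()
        return Rt@T[:3,:3], Rt@T[:3,3]+np.array(s['eef_pos'])
    a=np.array(p['attitude'])
    Rm=a if a.shape==(3,3) else R.from_quat([a[1],a[2],a[3],a[0]]).as_matrix()
    return Rm,np.array(p['position'])
def ray(p,uv,s=None):
    Rm,c=pose(p,s); f=210/np.tan(np.radians(p['fov_y'])/2)
    d=(np.array(uv,float)-[p['cx'],p['cy']])/f; x=d.copy()
    for _ in range(20): x=d/(1+p['k1']*(x@x))
    return c,Rm@np.array([*x,1.])
def onz(p,uv,z,s=None):
    c,d=ray(p,uv,s); return c+d*(z-c[2])/d[2]
def proj(p,P,s=None):
    Rm,c=pose(p,s); f=210/np.tan(np.radians(p['fov_y'])/2)
    x=(np.atleast_2d(P)-c)@Rm; x=x[:,:2]/x[:,2:]
    return x*(1+p['k1']*(x**2).sum(1,keepdims=True))*f+[p['cx'],p['cy']]
def tri(rs):
    A=np.zeros((3,3));b=np.zeros(3)
    for c,d in rs:
        d=d/np.linalg.norm(d);M=np.eye(3)-np.outer(d,d);A+=M;b+=M@c
    return np.linalg.solve(A,b)
E
python3 - <<'E'
from h import *
s=sense(); print(s)
for n in ['scene','side','wrist']:
    p=capture(n); cv2.imwrite(f'pics/{n}0.png',p['pixels'])
    print(n,{k:v for k,v in p.items() if k!='pixels'})
    for o in ['stud_grip','cover_center','bay','blank_1_center','bung_center','slide_box_center']:
        try: print(o,[(np.round(b['position'],1).tolist(),round(b['confidence'],2)) for b in boxes_of(p,o)][:4])
        except Exception as e: print(o,e)
E
```

```text
pics
{'time_s': 0.0, 'joints': array([ 9.51580131e-01,  3.13481753e-01,  1.49843702e+00, -2.35103022e-06,
        1.33102158e+00, -2.23397112e-01]), 'dq': array([ 0.00034688, -0.00066098,  0.00022597,  0.00074568, -0.00094861,
        0.00067734]), 'tau': array([-2.94603024e-04, -4.12276483e+01, -2.59739345e+01, -2.52772115e-04,
        4.33204608e-03,  1.50534271e-05]), 'eef_pos': array([202.2891161 , 484.20349425, 247.71884592]), 'ee_rot': array([-2.74529586e-04,  1.96619791e-01,  9.80479578e-01, -6.15388618e-04]), 'force': array([ 0.32419112,  0.34347116, -0.03657218]), 'wrist_torque': array([0.02625662, 0.01776001, 0.05288091]), 'grip_force': 0.0, 'grip_width': 0.9985462660247859}
scene {'fov_y': 52.17670421685384, 'cx': 270.2436107701351, 'cy': 211.10993431601963, 'k1': -0.13083076895192305, 'position': array([347.73634197, 555.7882966 , 691.84044537]), 'attitude': array([ 0.08996767, -0.23216565,  0.90410837, -0.347265  ]), 'shot': 1}
stud_grip [([237.8, 276.5], 0.89)]
cover_center [([236.2, 284.4], 0.68)]
bay [([333.8, 173.8], 0.87), ([231.0, 186.0], 0.59), ([245.5, 259.0], 0.
[... 575 characters left out ...]
([278.6, 285.7], 0.7)]
bung_center [([296.2, 300.5], 0.63), ([223.2, 297.9], 0.6)]
slide_box_center [([237.8, 222.6], 0.63)]
wrist {'fov_y': 62.75914611612718, 'cx': 276.2602385417472, 'cy': 210.59252043140805, 'k1': -0.04371416193932999, 'tool_from_camera': array([[-8.28722707e-04, -9.62495705e-01, -2.71295652e-01,
         6.93410812e+01],
       [ 9.99999548e-01, -9.23798174e-04,  2.22743868e-04,
         1.02128381e-01],
       [-4.65012444e-04, -2.71295344e-01,  9.62496036e-01,
        -1.24461464e+02],
       [ 0.00000000e+00,  0.00000000e+00,  0.00000000e+00,
         1.00000000e+00]]), 'shot': 3}
stud_grip []
cover_center []
bay []
blank_1_center []
bung_center []
slide_box_center []
```

```bash
python3 - <<'E'
import cv2,numpy as np
a=cv2.imread('pics/scene0.png')[120:340,130:430];b=cv2.imread('pics/side0.png')[120:360,150:420]
a=cv2.resize(a,(400,293));b=cv2.resize(b,(400,356))
c=np.zeros((360,800,3),np.uint8);c[:293,:400]=a;c[:356,400:]=b;cv2.imwrite('pics/two.png',c)
E
python3 - <<'E'
from h import *
p=capture('scene');q=capture('side')
print('grip',tri([ray(p,[237.8,276.5]),ray(q,[300.6,303.8])]))
print('bay',onz(p,[333.8,173.8],64),onz(q,[319.6,179.4],64),tri([ray(p,[333.8,173.8]),ray(q,[319.6,179.4])]))
print('bung',onz(p,[180,247.2],14),onz(q,[223.2,297.9],14))
print('slide',onz(p,[233.7,189.7],15),onz(q,[237.8,222.6],15))
E
```

```text
grip [603.34538319 214.6890192   47.7534517 ]
bay [553.98190205 -99.94998014  64.        ] [566.02516179 -95.67269949  64.        ] [ 563.49151194 -128.3681908    34.10879877]
bung [754.27489238 192.02216779  14.        ] [755.56142115 192.92384421  14.        ]
slide [745.35163633   4.45872104  15.        ] [748.64312219   1.65601717  15.        ]
```

View pics/two.png

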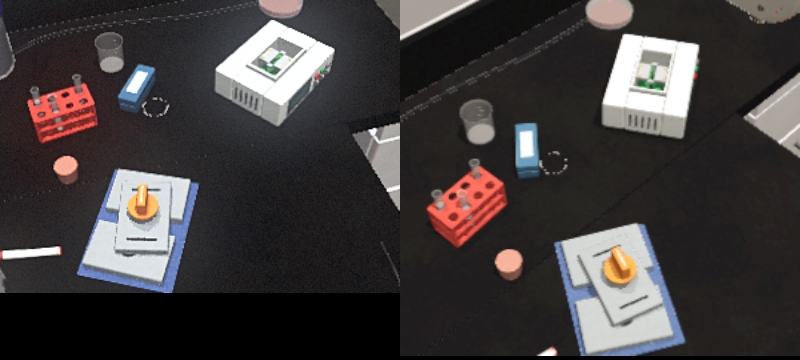

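The scene and side views show the pile with the orange knob (scene px ~238,276; side ~300,304) and the white logger with its open bay (scene ~334,174; side ~320,179). The bung, slide box and rack stand apart from the path. Moving above the pile for a near look.

Emit:
drive_tool(commands=".308 -.207 -.04 0 0 0 100;.308 -.207 -.04 0 0 0 100;.308 -.207 -.04 0 0 0 100;.308 -.207 -.04 0 0 0 100;.308 -.207 -.04 0 0 0 100;.308 -.207 -.04 0 0 0 100;.308 -.207 -.04 0 0 0 100;.308 -.207 -.04 0 0 0 100;.308 -.207 -.04 0 0 0 100;.308 -.207 -.04 0 0 0 100;.308 -.207 -.04 0 0 0 100;.308 -.207 -.04 0 0 0 100;.308 -.207 -.04 0 0 0 100;0 0 0 0 0 0 100;0 0 0 0 0 0 100")

```text
time_s: 2.4
eef_pos: [603.6, 214.0, 195.2]
ee_rot: [-0.001, 0.198, 0.98, -0.0]
force: [-0.7, 0.0, 0.2]
grip_width: 1.003
grip_force: 0.0
```

```bash
python3 - <<'E'
from h import *
s=sense();p=capture('wrist'); print(s['eef_pos'],s['ee_rot'],s['force'],s['joints'])
np.save('w1.npy',dict(p=p,s=s),allow_pickle=True)
cv2.imwrite('pics/w1.png',p['pixels'])
for o,z in [('stud_grip',64),('cover_center',23),('blank_1_center',9)]:
    print(o,[(np.round(b['position'],1).tolist(),round(b['confidence'],2),onz(p,b['position'],z,s).round(1)) for b in boxes_of(p,o)][:3])
E
```

```text
[603.61121555 214.02318719 195.23649125] [-6.66252834e-04  1.97790982e-01  9.80243970e-01 -2.05881762e-04] [-0.66805297  0.00185274  0.1616472 ] [ 1.58101531e-01  6.10384167e-01  1.18728425e+00  8.22299742e-05
  1.34531661e+00 -1.01450540e+00]
stud_grip [([272.3, 209.0], 0.9, array([603.6, 210.8,  64. ])), ([338.4, 159.4], 0.27, array([587.6, 270.9,  64. ]))]
cover_center [([274.6, 197.7], 0.94, array([605.1, 211.9,  23. ]))]
blank_1_center [([225.6, 242.7], 0.59, array([630.9, 149.6,   9. ]))]
```

View pics/w1.png

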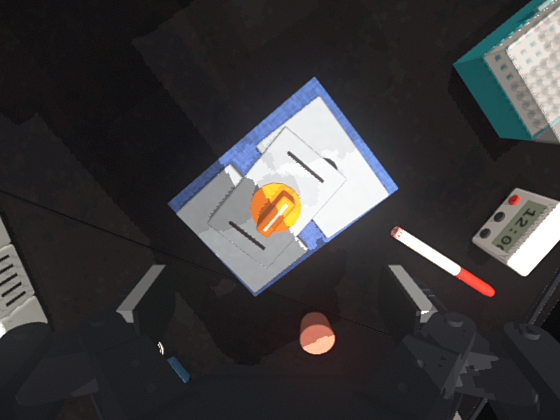

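The wrist picture shows the knob at about (273,209) and the cover's two dark slots centred near (305,166) and (246,236), giving its yaw. The blanks lie either side of it and the bung is at (317,333).

```bash
python3 - <<'E'
from h import *
d=np.load('w1.npy',allow_pickle=True).item();p,s=d['p'],d['s']
im=p['pixels']; g=im.max(2)
C=[]
for (x0,y0,x1,y1) in [(280,146,328,187),(222,216,270,255)]:
    m=(g[y0:y1,x0:x1]<45).astype(np.uint8)
    n,l,st,c=cv2.connectedComponentsWithStats(m)
    i=1+np.argmax(st[1:,4]); pts=np.argwhere(l==i)[:,::-1]+[x0,y0]
    ce=pts.mean(0); w,v=np.linalg.eigh(np.cov(pts.T)); u=v[:,1]
    pr=(pts-ce)@u; a,b=[onz(p,ce+u*k,30,s) for k in (pr.min(),pr.max())]
    C.append(onz(p,ce,30,s)); e=b-a
    print(st[i],ce,C[-1].round(1),'slot len',np.linalg.norm(e).round(1),'dir',np.degrees(np.arctan2(e[1],e[0])))
e=C[0]-C[1];print('mid',(C[0]+C[1])/2,'dir',np.degrees(np.arctan2(e[1],e[0])),np.linalg.norm(e))
h=cv2.cvtColor(im,cv2.COLOR_BGR2HSV); 
m=((h[...,0]<22)&(h[...,1]>120)&(h[...,2]>70)).astype(np.uint8); m[300:]=0; m[:,380:]=0
pts=np.argwhere(m)[:,::-1]; print('orange',m.sum(),pts.min(0),pts.max(0))
cr=im[165:255,225:325]; cv2.imwrite('pics/w1c.png',cv2.resize(cr,None,fx=6,fy=6,interpolation=cv2.INTER_CUBIC))
E
```

```text
Traceback (most recent call last):
ValueError: attempt to get argmax of an empty sequence
```

```bash
python3 - <<'E'
from h import *
d=np.load('w1.npy',allow_pickle=True).item();p,s=d['p'],d['s']
im=p['pixels']; g=cv2.cvtColor(im,cv2.COLOR_BGR2GRAY)
cr=im[110:300,190:370]; cv2.imwrite('pics/w1c.png',cv2.resize(cr,None,fx=3,fy=3,interpolation=cv2.INTER_CUBIC))
C=[]
for (x0,y0,x1,y1) in [(282,148,328,187),(224,216,268,253)]:
    r=g[y0:y1,x0:x1]; t=(int(r.min())+np.median(r))/2; m=(r<t).astype(np.uint8)
    n,l,st,c=cv2.connectedComponentsWithStats(m)
    i=1+np.argmax(st[1:,4]); pts=np.argwhere(l==i)[:,::-1]+[x0,y0]
    ce=pts.mean(0); w,v=np.linalg.eigh(np.cov(pts.T)); u=v[:,1]
    pr=(pts-ce)@u; a,b=[onz(p,ce+u*k,30,s) for k in (pr.min(),pr.max())]
    C.append(onz(p,ce,30,s)); e=b-a
    print(t,st[i],ce,C[-1].round(1),'slot len',np.linalg.norm(e).round(1),'dir',np.degrees(np.arctan2(e[1],e[0])))
e=C[0]-C[1];print('mid',(C[0]+C[1])/2,'dir',np.degrees(np.arctan2(e[1],e[0])),np.linalg.norm(e))
E
```

```text
159.0 [  5   3  37  32 150] [304.18666667 165.77333333] [587.7 246.4  30. ] slot len 39.5 dir -152.37329785163317
104.5 [  5   5  36  29 152] [245.93421053 234.57894737] [624.8 175.8  30. ] slot len 39.9 dir -152.4948666993222
mid [606.25467965 211.09535772  30.        ] dir 117.68531260577126 79.6738472089211
```

View pics/w1c.png

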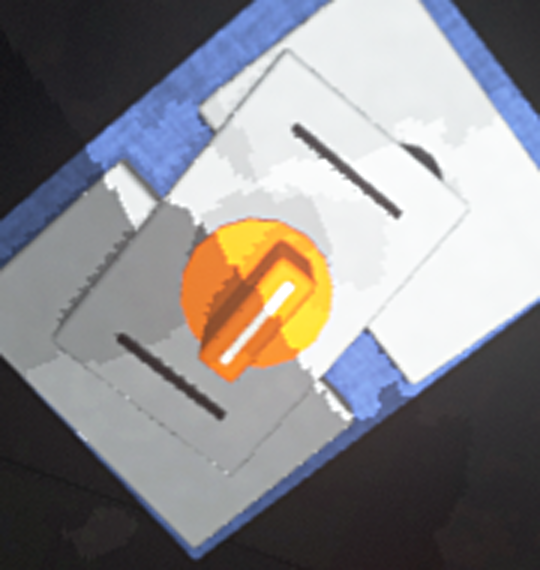

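The crop shows the wing's top highlight running from (286,206) to (264,231) in full-picture pixels, parallel to the cover's long side (117.6° in world).

```bash
python3 - <<'E'
from h import *
d=np.load('w1.npy',allow_pickle=True).item();p,s=d['p'],d['s']
a=onz(p,[286,205.7],77,s);b=onz(p,[264,230.7],77,s);print(a,b,(a+b)/2)
e=a-b;print(np.degrees(np.arctan2(e[1],e[0])),np.linalg.norm(e))
print(tips_ahead if not callable(tips_ahead) else tips_ahead())
q=capture('scene')
print('pile from scene', [onz(q,x['position'],64).round(1) for x in boxes_of(q,'stud_grip')])
E
```

```text
[601.99399717 222.50039335  77.        ] [613.43290411 200.05775314  77.        ] [607.71345064 211.27907324  77.        ]
117.00772279100023 25.189694152572336
17.0
pile from scene [array([599. , 218.2,  64. ])]
```

Emit:
drive_tool(commands=".005 -.005 -.12 0 0 -.1467 40;.005 -.005 -.12 0 0 -.1467 40;.005 -.005 -.12 0 0 -.1467 40;.005 -.005 -.12 0 0 -.1467 40;.005 -.005 -.12 0 0 -.1467 40;.005 -.005 -.12 0 0 -.1467 40;0 0 0 0 0 0 40;0 0 0 0 0 0 40")

```text
time_s: 3.37
eef_pos: [605.4, 212.7, 124.4]
ee_rot: [-0.0, 0.515, 0.857, -0.0]
force: [0.9, -1.4, -0.1]
grip_width: 0.401
grip_force: 0.0
```

```bash
python3 - <<'E'
from h import *
s=sense();p=capture('wrist'); print(s['eef_pos'],s['ee_rot'],s['force'],s['joints'])
np.save('w2.npy',dict(p=p,s=s),allow_pickle=True)
im=p['pixels'].copy()
for c in [(606.7,211.2)]:
  for dz,col in [(77,(255,0,0)),]:
    u=np.radians(117.5);v=np.array([np.cos(u),np.sin(u)]);w=np.array([v[1],-v[0]])
    P=[[*(np.array(c)+a*17*v+b*6*w),dz] for a,b in [(1,1),(1,-1),(-1,-1),(-1,1)]]
    cv2.polylines(im,[proj(p,P,s).round().astype(int)],True,col,1)
    P=[[*(np.array(c)+a*55*v+b*35*w),30] for a,b in [(1,1),(1,-1),(-1,-1),(-1,1)]]
    cv2.polylines(im,[proj(p,P,s).round().astype(int)],True,(0,0,255),1)
cv2.imwrite('pics/w2.png',im)
E
```

```text
[605.4385658  212.72471835 124.42938159] [-2.21056781e-04  5.15442322e-01  8.56924229e-01 -1.73474525e-04] [ 0.85423782 -1.41269311 -0.09629269] [ 1.55637901e-01  6.77142393e-01  1.26514585e+00  1.91652767e-05
  1.19986613e+00 -3.32117844e-01]
```

View pics/w2.png

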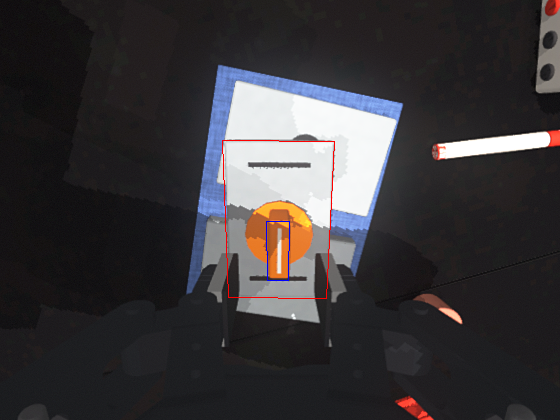

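The projected outline matches the wing (268–289, 220–280) and the cover. Descending and gripping.

Emit:
drive_tool(commands=".004 -.005 -.18 0 0 0 40;.004 -.005 -.18 0 0 0 40;.004 -.005 -.1 0 0 0 40;0 0 -.08 0 0 0 40;0 0 0 0 0 0 40;0 0 0 0 0 0 12;0 0 0 0 0 0 8;0 0 0 0 0 0 5;0 0 0 0 0 0 5;0 0 0 0 0 0 5", force=50)

```text
time_s: 4.25
eef_pos: [607.6, 211.0, 71.2]
ee_rot: [0.001, 0.517, 0.856, 0.001]
force: [1.0, 0.3, 2.7]
grip_width: 0.132
grip_force: 52.2
```

Emit:
drive_tool(commands="0 0 .03 0 0 0 5;0 0 .08 0 0 0 5;0 0 .15 0 0 0 5;0 0 .25 0 0 0 5;0 0 .25 0 0 0 5;0 0 .25 0 0 0 5;0 0 .15 0 0 0 5;0 0 0 0 0 0 5")

```text
time_s: 4.92
eef_pos: [608.0, 211.0, 190.3]
ee_rot: [0.002, 0.517, 0.856, 0.002]
force: [0.8, 0.3, -1.8]
grip_width: 0.128
grip_force: 51.5
```

```bash
python3 - <<'E'
from h import *
s=sense();print(s['eef_pos'],s['force'],s['grip_width'],s['joints'])
p=capture('scene');q=capture('side')
for o in [[299.9,143.6],[351.9,147.7],[289.8,190.2],[344.5,192.2]]: print(onz(q,o,60).round(0))
a=p['pixels'][120:330,130:430];b=q['pixels'][120:330,150:450]
cv2.imwrite('pics/lift.png',cv2.resize(np.hstack([a,b]),None,fx=1.33,fy=1.33,interpolation=cv2.INTER_CUBIC)[:, :800])
E
```

```text
[608.01556307 210.98330572 190.28006049] [ 0.75657302  0.26669009 -1.76016941] 0.12821601986746872 [ 1.52334637e-01  6.17518681e-01  1.18849969e+00 -1.03729779e-04
  1.32971374e+00 -3.31472344e-01]
[ 614. -225.   60.]
[ 484. -215.   60.]
[634. -62.  60.]
[510. -61.  60.]
```

View pics/lift.png

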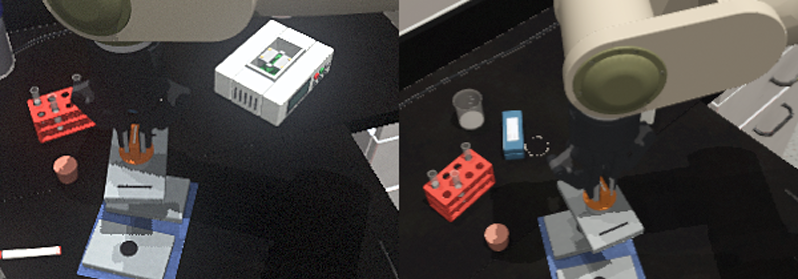

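The cover hangs level from the fingers and the blanks stayed on the mat. The logger's bay shows near scene px (338,163). Carrying it to beside the logger, roughly aligned.

Emit:
drive_tool(commands="-.139 -.36 .02 0 0 -.07 5;-.139 -.36 .02 0 0 -.07 5;-.139 -.36 .02 0 0 -.07 5;-.139 -.36 .02 0 0 -.07 5;-.139 -.36 .02 0 0 -.07 5;-.139 -.36 .02 0 0 -.07 5;-.139 -.36 .02 0 0 -.07 5;-.139 -.36 .02 0 0 -.07 5;-.139 -.36 .02 0 0 -.07 5;-.139 -.36 .02 0 0 -.07 5;-.139 -.36 .02 0 0 -.07 5;0 0 0 0 0 0 5;0 0 0 0 0 0 5")

```text
time_s: 6.1
eef_pos: [452.9, -186.3, 206.8]
ee_rot: [-0.001, 0.75, 0.662, -0.0]
force: [0.4, 0.9, -2.0]
grip_width: 0.127
grip_force: 51.5
```

```bash
python3 - <<'E'
from h import *
s=sense();p=capture('wrist'); print(s['eef_pos'],s['ee_rot'],s['force'],s['joints'])
np.save('w3.npy',dict(p=p,s=s),allow_pickle=True)
cv2.imwrite('pics/w3.png',p['pixels'])
print([(b['position'],b['confidence'],onz(p,b['position'],60,s).round(1)) for b in boxes_of(p,'bay')])
E
```

```text
[ 452.92933114 -186.34016292  206.8425128 ] [-1.47827632e-03  7.49732568e-01  6.61739221e-01 -3.08885476e-04] [ 0.40455556  0.91805677 -1.9503812 ] [-6.30074375e-01  2.75043333e-01  1.66143487e+00  3.74689959e-05
  1.20813465e+00 -5.05565759e-01]
[([413.9, 103.4], 0.66, array([ 565.5, -122.3,   60. ]))]
```

View pics/w3.png

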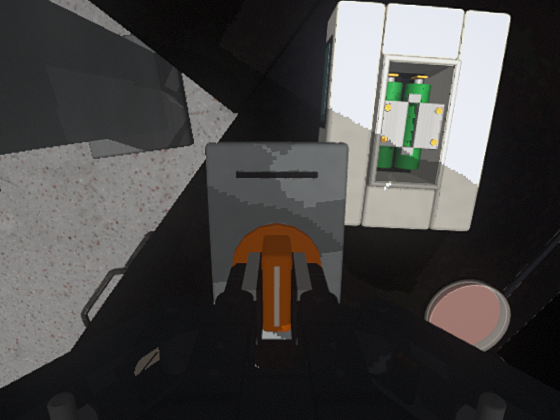

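The bay rim is in full view: outer corners near (384,54), (461,60), (439,187), (371,184); deck corners near (510,14), (469,230). Zooming to refine.

```bash
python3 - <<'E'
from h import *
d=np.load('w3.npy',allow_pickle=True).item();p=d['p']
cr=p['pixels'][40:200,355:475]
cv2.imwrite('pics/w3c.png',cv2.resize(cr,None,fx=3.75,fy=3.75,interpolation=cv2.INTER_CUBIC))
E
```

```text
(no output)
```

View pics/w3c.png

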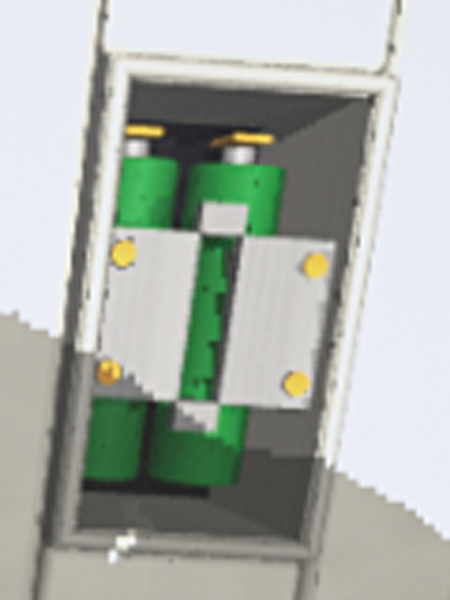

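```bash
python3 - <<'E'
from h import *
from scipy.optimize import least_squares
d=np.load('w3.npy',allow_pickle=True).item();p,s=d['p'],d['s']
f=lambda L:[onz(p,np.array(c)/3.75+[355,40],67,s)[:2] for c in L]
for L in ([(115,57),(397,75),(317,553),(60,543)],[(130,80),(372,96),(308,535),(76,530)]):
    P=np.array(f(L)); print(P.round(1).tolist(),'mean',P.mean(0).round(1))
    ls=(P[0]+P[1]-P[2]-P[3])/2; ss=(P[1]+P[2]-P[0]-P[3])/2
    print('len',np.linalg.norm(ls),np.linalg.norm(ss),'dirs',np.degrees(np.arctan2(ls[1],ls[0])),np.degrees(np.arctan2(ss[1],ss[0]))+90)
# cover in hand: slot direction
q=s['ee_rot'];print('tool x dir',2*np.degrees(np.arctan2(q[2],q[1])))
z=np.array(s['eef_pos'])[2]-71.2+30+0
for c in [(237,174.5),(317,175.5),(206,146),(348,146)]: print(c,onz(p,c,z,s).round(1))
E
```

```text
[[543.6, -86.4], [598.1, -95.7], [581.7, -188.6], [527.6, -179.8]] mean [ 562.8 -137.6]
len 94.52160367447324 55.05234080465252 dirs 80.13436772048213 80.55965130248583
[[546.2, -90.9], [593.2, -99.0], [579.8, -184.5], [531.1, -177.4]] mean [ 562.6 -137.9]
len 87.17049541879469 48.41165606711486 dirs 80.57513132194218 80.99684427576025
tool x dir 82.86541713883001
(237, 174.5) [ 438.3 -143.6  165.6]
(317, 175.5) [ 476.9 -148.9  165.6]
(206, 146) [ 425.8 -128.1  165.6]
(348, 146) [ 492.9 -136.6  165.6]
```

Emit:
drive_tool(commands=".33 -.055 0 0 0 -.0083 5;.33 -.055 0 0 0 -.0083 5;.33 -.055 0 0 0 -.0083 5;.33 -.055 0 0 0 -.0083 5;.33 -.055 0 0 0 -.0083 5;.33 -.055 0 0 0 -.0083 5;0 0 0 0 0 0 5;0 0 0 0 0 0 5")

```text
time_s: 6.87
eef_pos: [653.1, -216.3, 205.5]
ee_rot: [-0.002, 0.76, 0.649, -0.001]
force: [-0.4, -0.3, -2.2]
grip_width: 0.125
grip_force: 51.4
```

```bash
python3 - <<'E'
from h import *
s=sense();p=capture('wrist'); print(s['eef_pos'],s['ee_rot'],s['force'],s['joints'])
np.save('w4.npy',dict(p=p,s=s),allow_pickle=True)
c=proj(p,[[562.7,-137.7,67]],s)[0].round().astype(int);x0,y0=c-[75,85];y0=max(y0,0);print(x0,y0)
cr=p['pixels'][y0:y0+170,x0:x0+150]
cr=cv2.resize(cr,None,fx=3.5,fy=3.5,interpolation=cv2.INTER_CUBIC)
cv2.imwrite('pics/w4c.png',cr)
E
```

```text
[ 653.14123219 -216.30046503  205.54120094] [-1.66401370e-03  7.60402944e-01  6.49449163e-01 -6.14407289e-04] [-0.41985902 -0.27236526 -2.22437314] [-4.89677350e-01  7.19597266e-01  9.74377895e-01  7.34360285e-05
  1.45116439e+00 -3.32612231e-01]
67 38
```

View pics/w4c.png

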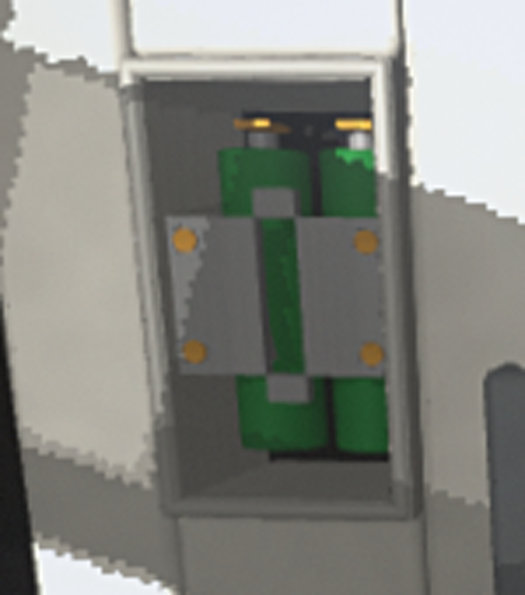

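The rim in this mirrored view has outer top corners at crop (120,62), (390,56), (413,515), (165,512). Combining the two views.

```bash
python3 - <<'E'
from h import *
from scipy.optimize import least_squares
obs=[]
for n,o,sc,Lo in [('w3',(355,40),3.75,[(115,57),(397,75),(317,553),(60,543)]),('w4',(67,38),3.5,[(120,62),(390,56),(413,515),(165,512)])]:
    d=np.load(n+'.npy',allow_pickle=True).item()
    px=np.array(Lo)/sc+o; obs.append((d['p'],d['s'],px))
    P=np.array([onz(d['p'],c,67,d['s'])[:2] for c in px]); print(n,P.mean(0).round(1),'yaw', [np.degrees(np.arctan2(*(e[::-1]))).round(2) for e in [(P[0]+P[1]-P[2]-P[3])/2,(P[1]+P[2]-P[0]-P[3])/2]])
def model(v,free=True):
    x,y,z,t,hx,hy=v;c,s_=np.cos(t),np.sin(t)
    return [[x+c*a-s_*b,y+s_*a+c*b,z] for a,b in [(-hx,hy),(hx,hy),(hx,-hy),(-hx,-hy)]]
def res(v): return np.concatenate([(proj(p,model(v),s)-px).ravel() for p,s,px in obs])
for name,fn in [('all free',lambda v:v),('size fixed',lambda v:np.r_[v[:4],29,49]),('z67',lambda v:np.r_[v[:2],67,v[3:]])]:
    r=least_squares(lambda v:res(fn(v)),[562,-138,67,-.16,29,49]);v=fn(r.x);print(name,v.round(2),np.degrees(v[3]).round(2),np.sqrt((r.fun**2).mean()).round(2))
    print(r.fun.reshape(-1,2).round(1).tolist())
d=np.load('w4.npy',allow_pickle=True).item();q=d['s']['ee_rot'];print(2*np.degrees(np.arctan2(q[2],q[1])))
E
```

```text
w3 [ 562.8 -137.6] yaw [np.float64(80.13), np.float64(-9.44)]
w4 [ 564.8 -137.9] yaw [np.float64(80.03), np.float64(-9.32)]
all free [ 5.6381e+02 -1.3782e+02  6.4290e+01 -1.7000e-01  2.8090e+01  4.7800e+01] -9.77 0.39
[[-0.3, -0.2], [0.1, 0.1], [0.6, 0.4], [-0.4, -0.2], [0.1, -0.7], [-0.5, 0.8], [-0.1, -0.1], [0.6, -0.0]]
size fixed [ 5.6379e+02 -1.3797e+02  6.2600e+01 -1.7000e-01  2.9000e+01  4.9000e+01] -9.77 1.31
[[-2.0, -1.4], [0.4, -1.0], [0.5, 1.7], [-2.2, 1.0], [-0.1, -1.8], [1.3, -0.4], [1.7, 1.1], [0.6, 1.2]]
z67 [ 5.6379e+02 -1.3786e+02  6.7000e+01 -1.7000e-01  2.7830e+01  4.7330e+01] -9.77 1.04
[[1.1, -0.0], [1.5, 0.2], [1.9, 0.6], [0.9, -0.1], [-1.3, -0.5], [-1.9, 0.9], [-1.4, -0.0], [-0.7, 0.1]]
81.0003219904653
```

Emit:
drive_tool(commands="-.223 .195 0 0 0 -.018 5;-.223 .195 0 0 0 0 5;-.223 .195 0 0 0 0 5;-.223 .195 0 0 0 0 5;0 0 -.2 0 0 0 5;0 0 -.25 0 0 0 5;0 0 -.2 0 0 0 5;0 0 -.08 0 0 0 5;0 0 0 0 0 0 5;0 0 0 0 0 0 5")

```text
time_s: 7.75
eef_pos: [562.9, -140.0, 136.3]
ee_rot: [0.0, 0.766, 0.643, 0.0]
force: [0.1, 0.9, -2.6]
grip_width: 0.13
grip_force: 51.4
```

```bash
python3 - <<'E'
from h import *
for i in range(4):
    p=capture('wrist'); s=sense(); q=s['ee_rot']; print(s['eef_pos'].round(2),2*np.degrees(np.arctan2(q[2],q[1])),s['force'].round(2))
p=capture('side');q=capture('scene')
a=p['pixels'][120:230,260:390];b=q['pixels'][110:220,280:410]
cv2.imwrite('pics/over.png',cv2.resize(np.hstack([b,a]),None,fx=3,fy=3,interpolation=cv2.INTER_CUBIC))
E
```

```text
[ 563.23 -140.2   136.77] 80.02634015595875 [ 0.4  -0.63 -1.79]
[ 563.39 -140.33  136.87] 80.02160354017106 [ 0.4   0.31 -2.31]
[ 563.37 -140.34  136.73] 80.02059159327561 [ 0.21 -0.48 -2.14]
[ 563.33 -140.35  136.53] 80.01624184557956 [ 0.17  0.26 -2.74]
```

View pics/over.png

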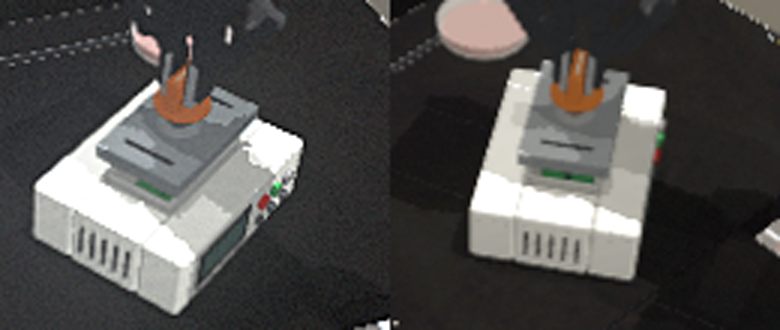

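The cover hovers level over the bay, aligned with the logger. Correcting 2 mm and descending gently.

Emit:
drive_tool(commands=".005 .021 0 0 0 0 5;0 0 -.06 0 0 0 5;0 0 -.05 0 0 0 5;0 0 -.02 0 0 0 5;0 0 -.02 0 0 0 5;0 0 -.02 0 0 0 5;0 0 0 0 0 0 5;0 0 0 0 0 0 5")

```text
time_s: 8.72
eef_pos: [563.4, -138.1, 118.3]
ee_rot: [-0.0, 0.766, 0.643, -0.0]
force: [0.6, 0.1, -3.6]
grip_width: 0.127
grip_force: 51.5
```

Emit:
drive_tool(commands="0 0 -.015 0 0 0 5;0 0 -.015 0 0 0 5;0 0 -.01 0 0 0 5;0 0 0 0 0 0 5;0 0 0 0 0 0 5")

```text
time_s: 9.13
eef_pos: [563.6, -138.1, 114.8]
ee_rot: [0.0, 0.766, 0.643, 0.0]
force: [-0.9, -0.2, 2.7]
grip_width: 0.128
grip_force: 52.3
```

Emit:
drive_tool(commands="0 0 -.03 0 0 0 5;0 0 -.03 0 0 0 5;0 0 -.03 0 0 0 5;0 0 -.03 0 0 0 5;0 0 -.02 0 0 0 5;0 0 -.015 0 0 0 5;0 0 0 0 0 0 5;0 0 0 0 0 0 5", force=70)

```text
time_s: 9.8
eef_pos: [563.7, -138.2, 99.5]
ee_rot: [0.001, 0.766, 0.643, 0.0]
force: [-2.3, 1.1, 11.0]
grip_width: 0.119
grip_force: 75.1
```

Emit:
drive_tool(commands="0 0 -.01 0 0 0 5;0 0 -.01 0 0 0 5;0 0 0 0 0 0 5;0 0 0 0 0 0 5")

```text
time_s: 10.13
eef_pos: [563.9, -138.3, 99.4]
ee_rot: [0.001, 0.766, 0.643, 0.0]
force: [-7.9, 2.8, 24.1]
grip_width: 0.125
grip_force: 77.3
```

Emit:
drive_tool(commands="0 0 0 0 0 -.1 5;0 0 0 0 0 -.14 5;0 0 0 0 0 -.14 5;0 0 0 0 0 -.14 5;0 0 0 0 0 -.14 5;0 0 0 0 0 -.14 5;0 0 0 0 0 -.14 5;0 0 0 0 0 -.14 5;0 0 0 0 0 -.14 5;0 0 0 0 0 -.14 5;0 0 0 0 0 -.14 5;0 0 0 0 0 -.14 5;0 0 0 0 0 -.1 5;0 0 0 0 0 0 5;0 0 0 0 0 0 5")

```text
time_s: 11.38
eef_pos: [563.9, -138.2, 99.3]
ee_rot: [0.001, 1.0, 0.015, 0.001]
force: [-9.0, 3.1, 25.3]
grip_width: 0.125
grip_force: 77.2
```

```bash
python3 - <<'E'
from h import *
s=sense(); q=s['ee_rot']; print(s['eef_pos'].round(2),2*np.degrees(np.arctan2(q[2],q[1])),s['force'].round(2),s['wrist_torque'].round(2),s['joints'].round(2))
E
```

```text
[ 563.93 -138.21   99.33] 1.7076208045544397 [-9.02  3.09 25.26] [0.73 1.63 0.01] [-0.44  0.58  1.5  -0.    1.05  1.1 ]
```

Emit:
drive_tool(commands="0 0 0 0 0 -.04 5;0 0 0 0 0 -.04 5;0 0 0 0 0 -.03 5;0 0 0 0 0 0 5;0 0 0 0 0 0 5")

```text
time_s: 11.8
eef_pos: [564.2, -138.3, 99.3]
ee_rot: [0.001, 1.0, -0.028, 0.001]
force: [-5.6, 3.1, 23.5]
grip_width: 0.124
grip_force: 77.2
```

```bash
python3 - <<'E'
from h import *
s=sense(); q=s['ee_rot']; print(s['eef_pos'].round(2),2*np.degrees(np.arctan2(q[2],q[1])),s['force'].round(2),s['wrist_torque'].round(2))
E
```

```text
[ 564.2  -138.31   99.33] -3.1573711655580854 [-5.62  3.09 23.46] [0.59 1.3  0.56]
```

Emit:
drive_tool(commands="0 0 0 0 0 -.03 5;0 0 0 0 0 -.03 5;0 0 0 0 0 0 5;0 0 0 0 0 0 5")

```text
time_s: 12.13
eef_pos: [564.4, -138.5, 99.4]
ee_rot: [0.001, 0.999, -0.051, 0.002]
force: [-5.5, 2.2, 23.3]
grip_width: 0.125
grip_force: 78.1
```

```bash
python3 - <<'E'
from h import *
s=sense(); q=s['ee_rot']; print(s['eef_pos'].round(2),2*np.degrees(np.arctan2(q[2],q[1])),s['force'].round(2),s['wrist_torque'].round(2))
E
```

```text
[ 564.37 -138.46   99.38] -5.79726404938224 [-5.5   2.22 23.3 ] [0.48 1.09 1.05]
```

Emit:
drive_tool(commands="0 0 0 0 0 0 20;0 0 0 0 0 0 35;0 0 0 0 0 0 40;0 0 0 0 0 0 40;0 0 .1 0 0 0 40;0 0 .25 0 0 0 40;0 0 .3 0 0 0 40;0 0 .3 0 0 0 40;0 0 .2 0 0 0 40;-.2 -.2 0 0 0 0 40;-.2 -.2 0 0 0 0 40;0 0 0 0 0 0 40;0 0 0 0 0 0 40")

```text
time_s: 13.22
eef_pos: [522.9, -178.7, 211.9]
ee_rot: [-0.0, 0.999, -0.053, -0.0]
force: [0.0, -0.4, 0.5]
grip_width: 0.398
grip_force: 0.0
```

```bash
python3 - <<'E'
from h import *
s=sense();p=capture('wrist');q=capture('side');r=capture('scene'); print(s['eef_pos'],s['force'])
np.save('w5.npy',dict(p=p,s=s),allow_pickle=True)
a=cv2.resize(p['pixels'],(480,360));c=np.zeros((600,800,3),np.uint8);c[:360,:480]=a
b=cv2.resize(q['pixels'][120:230,260:390],(390,330)); c[:240,480:]=cv2.resize(r['pixels'][110:220,280:410],(320,271))[:240]; c[270:,410:]=b
cv2.imwrite('pics/end.png',c)
for n,pp in [('stud_grip',p)]: print([(x['position'],x['confidence'],onz(pp,x['position'],97,s).round(1)) for x in boxes_of(pp,n)])
E
```

```text
[ 522.8673281  -178.69385607  211.9363785 ] [ 0.04024382 -0.38514338  0.52956944]
[]
```

View pics/end.png

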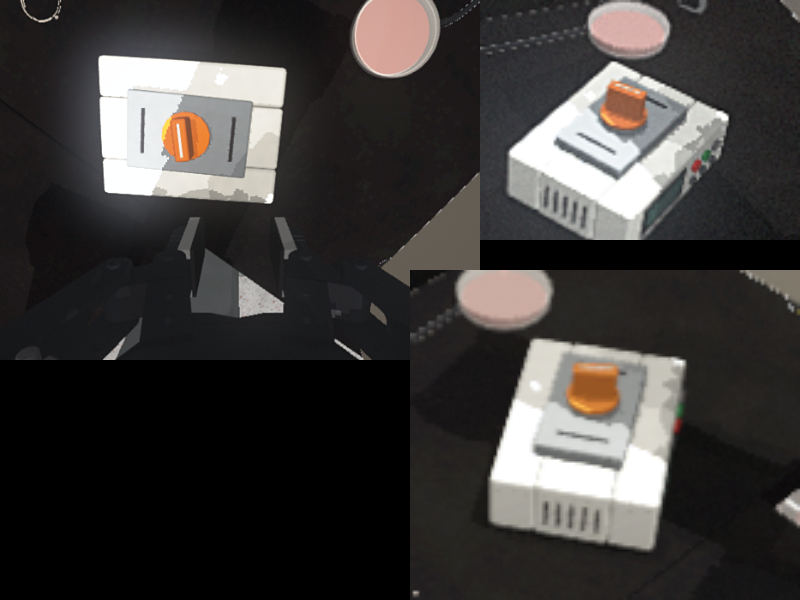

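The cover lies flat over the rim and the knob's wing stands across it. I'll test depth and turn numerically by fitting the knob's silhouette in all three views.

```bash
python3 - <<'E'
from h import *
d=np.load('w5.npy',allow_pickle=True).item()
V=[(d['p'],d['s']),(capture('side'),None),(capture('scene'),None)]
def box(c,z,hx,hy,hz,t):
    u=np.array([np.cos(t),np.sin(t)]);v=np.array([-u[1],u[0]])
    return [[*(np.array(c)+a*hx*u+b*hy*v),z+k*hz] for a in(-1,1) for b in(-1,1) for k in(-1,1)]
def sil(p,s,c,push,turn,sh,base):
    m=np.zeros((420*4,560*4),np.uint8); g=108-push
    A=[box(c,g,6,17,13,base-turn),[[c[0]+21*np.cos(a),c[1]+21*np.sin(a),g-13-k] for a in np.linspace(0,6.28,40) for k in(0,4)]]
    for P in A:
        h=cv2.convexHull(((proj(p,P,s)+sh)*4).astype(np.int32)); cv2.fillConvexPoly(m,h,1)
    return cv2.resize(m.astype(np.float32),(560,420),interpolation=cv2.INTER_AREA)
base=np.radians(-9.8); c=(563.8,-137.9)
for i,(p,s) in enumerate(V):
    h=cv2.cvtColor(p['pixels'],cv2.COLOR_BGR2HSV); m=((h[...,0]<25)&(h[...,1]>140)&(h[...,2]>60)).astype(np.uint8)
    n,l,st,ce=cv2.connectedComponentsWithStats(m); t=proj(p,[[*c,100]],s)[0]
    k=1+min(range(n-1),key=lambda j:np.hypot(*(ce[j+1]-t))-(1000 if st[j+1,4]>200 and np.hypot(*(ce[j+1]-t))<30 else 0)); M=(l==k).astype(np.float32)
    M=np.maximum(M,0); print(i,st[k],ce[k].round(1),t.round(1))
    best=[]
    for push in (0,4,8,11,14,16):
        b=max((( np.minimum(M,S).sum()/np.maximum(M,S).sum(),tu,dx,dy) for tu in ([78,80,82] if i==0 else [80]) for dx in np.arange(-3,3.1,.75) for dy in np.arange(-3,3.1,.75) for S in [sil(p,s,c,push,np.radians(tu),[dx,dy],base)]))
        best.append((push,round(float(b[0]),3),b[1:]))
    print(best)
# wing angle vs slots in wrist view
p,s=V[0]; g=p['pixels'].astype(int)
h=cv2.cvtColor(p['pixels'],cv2.COLOR_BGR2HSV)
f=560/480
def line(mask,z,z0):
    pts=np.argwhere(mask)[:,::-1]+z0; ce=pts.mean(0); w,v=np.linalg.eigh(np.cov(pts.T)); u=v[:,1]; L=2*np.sqrt(3*w[1])
    a,b=onz(p,ce-u*L/2,z,s),onz(p,ce+u*L/2,z,s); e=b-a
    return onz(p,ce,z,s)[:2].round(1),len(pts),np.linalg.norm(e).round(1),(np.degrees(np.arctan2(e[1],e[0]))%180).round(2)
gr=p['pixels'].max(2)
for x0,y0,x1,y1 in [(158,118,174,186),(262,128,282,196)]:
    r=gr[y0:y1,x0:x1];t=(int(r.min())+np.median(r))/2;print('slot',line(r<t,74,[x0,y0]))
x0,y0,x1,y1=195,132,236,190
r=p['pixels'][y0:y1,x0:x1].astype(int); mk=(r[...,0]>110)&(h[y0:y1,x0:x1,1]<140)
n,l,st,_=cv2.connectedComponentsWithStats(mk.astype(np.uint8)); print(st[1:])
i=1+np.argmax(st[1:,4]); 
for z in (121,110): print('wing',z,line(l==i,z,[x0,y0]))
E
```

```text
0 [ 189  131   56   58 2187] [217.1 159.1] [211.6 161.9]
[(0, 0.749, (78, np.float64(3.0), np.float64(0.0))), (4, 0.775, (78, np.float64(2.25), np.float64(0.0))), (8, 0.799, (78, np.float64(1.5), np.float64(0.75))), (11, 0.818, (78, np.float64(0.75), np.float64(0.75))), (14, 0.837, (78, np.float64(0.0), np.float64(0.75))), (16, 0.849, (80, np.float64(0.0), np.float64(1.5)))]
1 [312 151  18  17 213] [320.7 159.9] [321.4 155.4]
[(0, 0.709, (80, np.float64(0.0), np.float64(3.0))), (4, 0.76, (80, np.float64(0.0), np.float64(3.0))), (8, 0.759, (80, np.float64(0.0), np.float64(1.5))), (11, 0.766, (80, np.float64(0.0), np.float64(0.75))), (14, 0.769, (80, np.float64(0.0), np.float64(0.0))), (16, 0.773, (80, np.float64(0.0), np.float64(-0.75)))]
2 [332 143  15  10  53] [339.3 147.6] [338.2 149.5]
[(0, 0.161, (80, np.float64(3.0), np.float64(-3.0))), (4, 0.162, (80, np.float64(2.25), np.float64(-2.25))), (8, 0.163, (80, np.float64(2.25), np.float64(-2.25))), (11, 0.165, (80, np.float64(2.25), np.float64(-3.0))), (14, 0.164, (80, np.float64(2.25), np.float64(-2.25))), (16, 0.166, (80, np.float64(2.25), np.float64(-3.0)))]
slot (array([572.1, -99.1]), 206, np.float64(40.1), np.float64(167.73))
slot (array([ 555.2, -177. ]), 208, np.float64(39.9), np.float64(168.01))
[[  0   0  12   8  44]
 [ 32   0   9   5  30]
 [ 11  12   8  40 152]
 [  0  44  41  14 191]]
wing 121 (array([ 551. , -140.8]), 191, np.float64(33.6), np.float64(80.24))
wing 110 (array([ 549. , -138.5]), 191, np.float64(35.3), np.float64(80.24))
```

```bash
python3 - <<'E'
from h import *
d=np.load('w5.npy',allow_pickle=True).item();p,s=d['p'],d['s']
h=cv2.cvtColor(p['pixels'],cv2.COLOR_BGR2HSV)
x0,y0,x1,y1=195,132,236,190
r=p['pixels'][y0:y1,x0:x1]; mk=(r[...,0]>110)&(h[y0:y1,x0:x1,1]<140)
n,l,st,_=cv2.connectedComponentsWithStats(mk.astype(np.uint8))
pts=np.argwhere(l==3)[:,::-1]+[x0,y0]; ce=pts.mean(0);w,v=np.linalg.eigh(np.cov(pts.T));u=v[:,1]
for z in (121,115,110,105):
    a,b=onz(p,ce-u*20,z,s),onz(p,ce+u*20,z,s);e=a-b
    print(z,onz(p,ce,z,s).round(1),np.linalg.norm(e).round(1),np.degrees(np.arctan2(e[1],e[0]))%180)
# collar circle: orange mask extents -> predicted diameter at heights
E
```

```text
121 [ 565.2 -140.4  121. ] 25.0 177.64302191845607
115 [ 564.5 -139.1  115. ] 25.7 177.6430219184561
110 [ 563.9 -138.1  110. ] 26.3 177.64302191845607
105 [ 563.3 -137.   105. ] 26.9 177.64302191845607
```

The wing's centre matches the cover's centre only at top height 110 mm, which means the knob is in 11 mm. Its turn relative to the cover is 80.1°. Both say locked, so I'm handing in.

```bash
python3 -c "
from rig import finish_job; print(finish_job())"
```

```text
the job is handed in; nothing more can be done
None
```

The cover is seated flat over the bay rim, with its knob pushed in and turned about 80°; it measured about 11 mm in after release, which matches locked. The blanks stayed on the mat at the lift, with no final check on them or the loose items, and the job was handed in after about 13 s of robot time, with no verdict shown.

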